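Close and hold the cover of the grinder's speed box

TASK

Close up the blue speed box for the next grinding job: first slide the yellow speed grip along its track until its white line is level with the green tab, and then turn the red fastener on the raised cover until its slot lines up with the two white marks on the cover. Only then press the cover down with the fingers, fully home against its frame, and finish while still holding it pressed there, so that I can put the screws in; the slider and the fastener stay as you set them. Leave the spanner, disc, tin and offcut where they are.

Things in the scene. Friction and masses are not known exactly. Their poses are not given: they have to be found in the camera images.
- speed_box: the blue speed control box, fixed to the bench, 180 mm (x) by 280 mm (y), 80 mm high at the slider deck. Origin: centre of its underside, on the bench; its x points away from the robot, y to the left. The sprung cover is its left part, the slider its right part.
- speed_top (a point): centre of the top face of the yellow speed grip: a block 22 mm along the track (box x) by 26 mm across (box y), 40 mm high, with a white line across its top; its foot is 0.5 mm above a 36 mm wide aluminium track that stands 12 mm above the deck. The top is 132.5 mm above the bench. It slides along the box's x with about 1.5 N of friction and stays where it is left.
- speed (a joint): travel of the yellow grip in m, 0 at the robot's end of the track, 0.09 at the far end; grows along the box's x
- green_tab: small green tab on the deck to the right of the track, 6 mm along the track, 18 mm across, 8 mm high. Origin: centre of its underside, on the deck 80 mm above the bench; axes parallel to the box's. It lies 30 mm to the right of the track's middle line. The grip is set when its white line is level with the tab's middle (same x in the box's axes).
- fastener_top (a point): centre of the top of the red quarter-turn fastener, on its turning axis. Its head is a dark disc 44 mm across and 6 mm thick lying on the cover, with an upright red wing on it, 40 mm long, 10 mm thick, 26 mm high, whose top is 32 mm above the cover. The dark slot runs along the wing; the x axis of this point runs along the slot, z up. Grip the wing by its two long sides and turn it about the vertical. It sits on the cover and moves down with it.
- fastener (a joint): angle of the fastener in rad, growing anticlockwise seen from above, stops at -0.35 and 3.49; it stays where it is left (friction about 0.04 N m). At 0 and also at 3.14 (the slot is the same both ways) the slot lies along the box's x, in line with the two white marks on the cover; turn it the shorter way. A crossbar under the cover must drop into a slot in the frame: within about 0.2 rad of line the cover can go home, otherwise it is blocked after 2 mm.
- cover_press (a point): centre of the top of the black rubber press pad on the cover (30 x 60 mm, 2 mm thick), 68 mm nearer to the robot (box x) than the fastener's axis. The cover is a dark grey plate 150 x 150 mm, 6 mm thick, its top 91 mm above the bench when raised; x axis along the box's x, in line with the white marks. It can be pressed anywhere.
- cover (a joint): how far the cover is pressed down, in m: 0 raised by its springs, 0.010 fully home against the frame (hard stop). It stays level, takes about 3 N to start and 10 N at home, and springs up when let go.
- wrench: a steel spanner 180 mm long lying flat to the left of the speed box; leave it alone. Origin: centre of its underside
- grinding_disc: a brown grinding disc, 115 mm across and 8 mm thick, lying flat beyond the box; leave it alone. Origin: centre of its underside
- paste_tin: an orange-labelled tin 60 mm across and 65 mm high standing to the right of the box; leave it alone. Origin: centre of its underside
- angle_offcut: a rusty angle-iron offcut, 50 x 80 mm foot and 50 mm high, beyond the box; leave it alone. Origin: centre of its underside

How it is judged:
By the outcome, as a careful person would: the job done as asked, in the order asked, and still so for the second after the job is handed in, while the arm keeps its last pose, push and grip.
It also fails if it takes over 54 s, if anything falls off the work surface, if the arm or the gripper's body presses on something with over 40 N, if the wrist force passes 120 N, or if a joint passes its speed limit or range.

ROBOT

A 7-joint arm with a two-finger parallel gripper is mounted at the origin on the work surface. World frame = base frame: x ahead of the robot, y to its left, z up, the work surface at z = 0. Lengths are in m, angles in rad, forces in N, time in s.
With the tool pointing down it reaches from about 0.425 to 0.925 m from the base axis. Payload 6.8 kg.
Tool frame: the origin (TCP) lies between the finger pads; the fingertips stand 11 mm ahead of it and the grasp point (between the pads) lies 8 mm behind it; z points along the fingers, y is the line along which they close (so a half turn about z gives the same grasp; the last joint's range is limited). The gripper opens to 85 mm and grips with 20 to 120 N. Pads are 22 mm wide; open, the fingers measure 114 mm over their backs; the gripper's body (76 mm by 85 mm) begins 54 mm behind the grasp point. The pads swing forward as they close: fully open they stand 13 mm farther back than shut.
Start: joints at [1.222, 0.477, 0.022, 1.555, -0.011, 1.109, -0.083], TCP at [0.161, -0.656, 0.221] pointing down, gripper open.
Joint ranges: [-2.96, 2.96], [-0.34, 2.1], [-1.41, 1.46], [0.24, 2.44], [-1.37, 4.51], [0.17, 1.92], [-2.96, 2.96]. Speed limits (rad/s): [2.39, 2.39, 3.14, 3.14, 3.14, 3.14, 3.14].

INTERFACE

Orientations are given as a rotation vector (axis times angle).
In Python, from bench import r gives the robot as it stands.
- The arm moves only by the tool send_rows, never from a script. Its argument "deltas" is a list of rows, each an object of numbers: "dx", "dy", "dz": the shift along the world's x, y, z in mm; "rx", "ry", "rz": the turn, a rotation vector about the world's x, y, z in degrees. A call has 1 to 5 rows; each row is the pose to reach, as a shift and turn from the pose commanded when the call began; what a row does not reach only later rows make up. A row lasts 1/12 s, in which the tool goes at most 41.7 mm and 7.16 degrees, less where a joint would pass 70% of its speed; a pose out of reach is approached as far as the arm can. A call with a gripper value outside its range is refused whole. "jaw" is the finger opening in mm, from 0 to 85.4, set as the call begins (left out, the last holds). The fingers move at their own pace and stop on an object; "newtons" is the grip in N (left out, the last holds). Time passes only in rows, so rows that repeat a pose let the fingers close. It gives the time, the measured TCP pose, the force, the opening and the grip force at its end, in the units of the state.
- r.get_obs(): the state, without advancing time (a new reading comes with each control period).
- r.grab_frame(name): name is "side" or "top" or "wrist"; returns a dict with "frame" (480x640x3 uint8, blue, green, red), "z_map" (480x640 float32, m along the optical axis (not along the pixel's ray), 0 where there is no reading), "vertical_fov" (degrees; the focal length in pixels is half the picture's height over the tangent of half this angle, whatever the lens; pixels are square), "cx", "cy" (the principal point, pixels), "distortion" ([k1, k2, p1, p2, k3] as OpenCV has them; the pictures are not rectified), "xyz" and "orientation" of the camera in the world. Camera axes: x right, y down, z forward; pixel columns grow to the right and rows downward; lengths in m; the calibration is good to about 2 mm. A picture is of the moment at which its call begins.
- r.hand_in(): hands the job in; it is judged then, once.
The state is a dict: "clock": time; "joints": joint angles; "qvel": joint speeds; "tau": joint torques, N m; "tcp_pos": TCP position; "orientation": TCP orientation; "contact_force": force on the tool from outside, world axes, zero at the start; "moment": the same for the moment, N m; "grip_width": finger opening in m; "gripper_force": force on a finger pad.
Only numpy, scipy, OpenCV 4.12 (cv2) and the standard library are available. Lean on these libraries where they do the work, as an engineer would, in place of code of your own. Each camera call takes 0.05 s, during which the arm holds its last target. There are 200 camera calls.

## Working session

There is one attempt and no reset: what is moved stays moved. The work goes in short steps, Python scripts to look and compute and a tool call to move; the robot and the scene stay as the last step left them, time stands still between calls to the robot, and variables do not carry over. Pictures are saved under pics/ and viewed, at most 10 in all, crops included, and the job is handed in when it is done.

Besides the shell and the picture viewer there is one more tool, called after "Call:" as name(argument=value, ...) on one line, values as JSON. send_rows: Moves the arm, as the interface text tells. Its arguments: {"type":"object","properties":{"deltas":{"type":"array","items":{"type":"object","properties":{"dx":{"type":"number"},"dy":{"type":"number"},"dz":{"type":"number"},"rx":{"type":"number"},"ry":{"type":"number"},"rz":{"type":"number"}}}},"jaw":{"type":"number"},"newtons":{"type":"number"}},"required":["deltas"]}

```bash
ls; mkdir -p pics; cat > h.py <<'E'
import numpy as np, cv2, pickle
from scipy.spatial.transform import Rotation as R
def grab(r,n):
    f=r.grab_frame(n); pickle.dump(f,open(n+'.pkl','wb')); return f
def Rot(o):
    o=np.array(o,float)
    return o if o.shape==(3,3) else (R.from_rotvec(o).as_matrix() if o.size==3 else R.from_quat(o).as_matrix())
def K(f):
    F=240/np.tan(np.radians(f['vertical_fov'])/2)
    return np.array([[F,0,f['cx']],[0,F,f['cy']],[0,0,1]])
def ray(f,uv):
    p=cv2.undistortPoints(np.array(uv,float).reshape(-1,1,2),K(f),np.array(f['distortion'],float)).reshape(-1,2)
    return np.c_[p,np.ones(len(p))]
def onplane(f,uv,z):  # intersect with world height z
    d=ray(f,uv)@Rot(f['orientation']).T; c=np.array(f['xyz'])
    return c+d*((z-c[2])/d[:,2])[:,None]
def bydepth(f,uv):
    uv=np.array(uv).reshape(-1,2); zz=np.array([f['z_map'][int(v),int(u)] for u,v in uv])
    return np.array(f['xyz'])+(ray(f,uv)*zz[:,None])@Rot(f['orientation']).T
E
python3 - <<'E'
from bench import r
from h import *
print(r.get_obs())
for n in('top','side'):
    f=grab(r,n); cv2.imwrite(f'pics/{n}0.png',f['frame']); print({k:v for k,v in f.items() if k not in('frame','z_map')})
E
```

```text
pics
{'clock': 0.0, 'joints': array([ 1.22191197,  0.47783395,  0.02233505,  1.55645743, -0.01150257,
        1.10930462, -0.08305949]), 'qvel': array([ 6.45526776e-04,  2.81622547e-04, -5.71727670e-04,  8.10728047e-04,
        1.95462476e-05,  3.31821532e-04, -1.58891292e-04]), 'tau': array([-6.51909286e-04, -5.96455657e+01,  1.60781264e+00, -2.81200057e+01,
        1.24617299e-02,  9.37139470e-03, -7.09474591e-06]), 'tcp_pos': array([ 0.16080268, -0.65492857,  0.21970043]), 'orientation': array([-3.11701322e+00, -3.77190533e-01,  5.65119545e-04]), 'contact_force': array([-0.13267401, -0.28294521, -0.24425185]), 'moment': array([ 0.0143413 , -0.00173644,  0.00511212]), 'gripper_force': 0.0, 'grip_width': 0.08558904258410502}
{'vertical_fov': 51.04884136733273, 'cx': 316.6547550387563, 'cy': 238.74063921702304, 'distortion': array([0.0388743, 0.       , 0.       , 0.       , 0.       ]), 'xyz': array([0.56578391, 0.05087092, 0.99834081]), 'orientation': array([-2.15711622,  2.21295862, -0.04399013])}
{'vertical_fov': 48.01371578388336, 'cx': 318.77154387794275, 'cy': 242.70225559050385, 'distortion': array([-0.11800498,  0.        ,  0.        ,  0.        ,  0.        ]), 'xyz': array([0.50781025, 0.93777698, 0.61462789]), 'orientation': array([-0.14949871,  2.66597331, -1.55457229])}
```

View pics/top0.png

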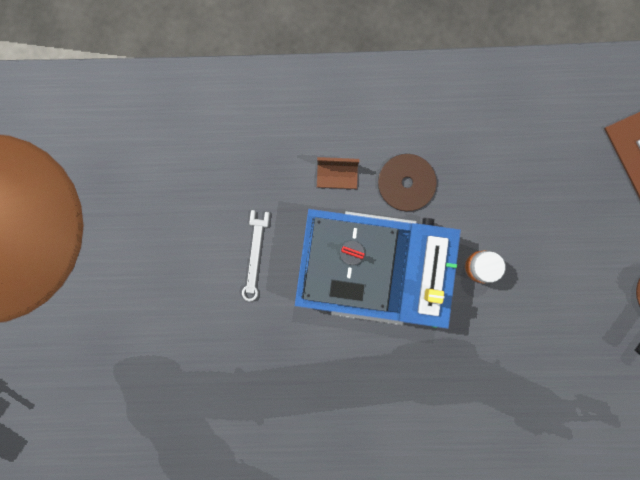

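View pics/side0.png

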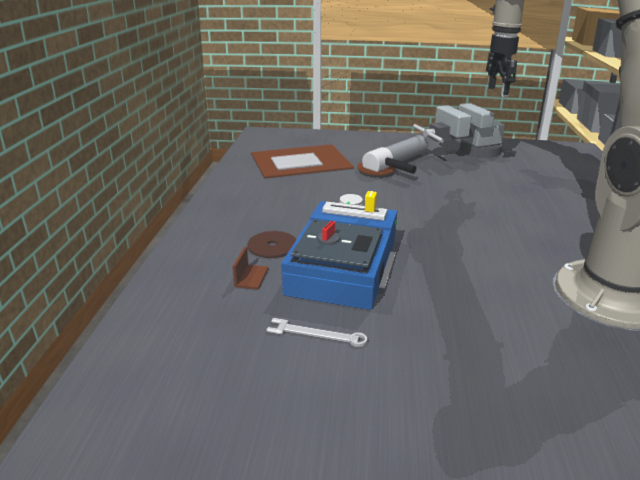

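The top view shows the box at about (380,268). The yellow grip is at (435,296), the green tab at (451,265), the red wing at (352,252), the white marks at (354,233) and (349,272), and the pad at (347,290). The tin stands close to the right side at (487,267). Next I'll measure these.

```bash
cat > m.py <<'E'
from h import *
f=pickle.load(open('top.pkl','rb')); im=f['frame']; hsv=cv2.cvtColor(im,cv2.COLOR_BGR2HSV)
def blob(lo,hi,roi,z,name):
    x0,y0,x1,y1=roi; m=np.zeros(im.shape[:2],np.uint8)
    m[y0:y1,x0:x1]=cv2.inRange(hsv,lo,hi)[y0:y1,x0:x1]
    v,u=np.nonzero(m); zs=f['z_map'][v,u]
    P=bydepth(f,np.c_[u,v]); P=P[np.abs(P[:,2]-z)<.006]
    if len(P)<3: print(name,'few',len(u)); return
    mn,(w,h),a=cv2.minAreaRect((P[:,:2]*1000).astype(np.float32))
    ev,V=np.linalg.eigh(np.cov(P[:,:2].T)); d=V[:,1]
    print(name,len(P),'mean',P.mean(0).round(4),'rect',np.round(mn,1),round(w,1),round(h,1),round(a,1),'axis deg',round(np.degrees(np.arctan2(d[1],d[0])),1))
    return P
blob((22,120,90),(35,255,255),(415,280,455,315),.1325,'yellow')
blob((40,100,60),(90,255,255),(440,255,465,275),.088,'green')
blob((0,130,70),(8,255,255),(335,240,370,265),.123,'red')
blob((0,0,170),(180,60,255),(345,226,362,242),.091,'mark far')
blob((0,0,170),(180,60,255),(340,264,358,280),.091,'mark near')
blob((0,0,0),(180,255,40),(325,278,370,303),.093,'pad')
blob((0,0,150),(180,60,255),(415,230,455,320),.092,'track')
blob((105,120,60),(130,255,255),(290,200,465,335),.08,'blue')
blob((0,0,60),(180,255,255),(460,240,510,290),.065,'tin')
cv2.imwrite('pics/crop.png',cv2.resize(im[195:340,285:515],None,fx=3.4,fy=3.4,interpolation=cv2.INTER_CUBIC))
E
python3 m.py
```

```text
yellow 135 mean [ 0.5123 -0.1348  0.1308] rect [ 512.3 -135.9] 26.1 21.2 81.2 axis deg 75.5
green 36 mean [ 0.5644 -0.1755  0.087 ] rect [ 564.5 -175.2] 18.7 5.4 88.6 axis deg 80.7
red 115 mean [0.5905 0.0024 0.1217] rect [590.5   2.2] 39.3 9.5 69.6 axis deg 69.5
mark far 43 mean [ 0.6255 -0.0038  0.09  ] rect [625.7  -3.4] 7.2 18.4 86.4 axis deg 171.7
mark near 44 mean [0.5549 0.008  0.0902] rect [554.8   8. ] 7.0 19.8 76.7 axis deg 169.7Traceback (most recent call last):
  File "m.py", line 18, in <module>
    blob((0,0,0),(180,255,40),(325,278,370,303),.093,'pad')
    ~~~~^^^^^^^^^^^^^^^^^^^^^^^^^^^^^^^^^^^^^^^^^^^^^^^^^^^
  File "m.py", line 7, in blob
    P=bydepth(f,np.c_[u,v]); P=P[np.abs(P[:,2]-z)<.006]
  File "h.py", line 19, in bydepth
    return np.array(f['xyz'])+(ray(f,uv)*zz[:,None])@Rot(f['orientation']).T
                               ~~~^^^^^^
  File "h.py", line 12, in ray
    p=cv2.undistortPoints(np.array(uv,float).reshape(-1,1,2),K(f),np.array(f['distortion'],float)).reshape(-1,2)
      ~~~~~~~~~~~~~~~~~~~^^^^^^^^^^^^^^^^^^^^^^^^^^^^^^^^^^^^^^^^^^^^^^^^^^^^^^^^^^^^^^^^^^^^^^^^^
cv2.error: OpenCV(4.12.0) /io/opencv/modules/calib3d/src/undistort.dispatch.cpp:347: error: (-215:Assertion failed) CV_IS_MAT(_src) && CV_IS_MAT(_dst) && (_src->rows == 1 || _src->cols == 1) && (_dst->rows == 1 || _dst->cols == 1) && _src->cols + _src->rows - 1 == _dst->rows + _dst->cols - 1 && (CV_MAT_TYPE(_src->type) == CV_32FC2 || CV_MAT_TYPE(_src->type) == CV_64FC2) && (CV_MAT_TYPE(_dst->type) == CV_32FC2 || CV_MAT_TYPE(_dst->type) == CV_64FC2) in function 'cvUndistortPointsInternal'
```

```bash
sed -i "s/v,u=np.nonzero(m); /v,u=np.nonzero(m)\n    if len(u)<3: print(name,'none'); return\n    /; s/(180,255,40),(325/(180,255,60),(325/" m.py; python3 m.py | tail -5
```

```text
mark near 44 mean [0.5549 0.008  0.0902] rect [554.8   8. ] 7.0 19.8 76.7 axis deg 169.7
pad 451 mean [0.5234 0.0136 0.092 ] rect [523.6  13.4] 55.6 26.8 80.5 axis deg 80.1
track 1200 mean [ 0.5511 -0.141   0.0907] rect [ 546.7 -141.7] 38.2 139.4 81.1 axis deg 169.7
blue 3959 mean [ 0.5541 -0.0956  0.0779] rect [562.6 -44.3] 280.8 180.6 80.3 axis deg 78.7
tin 694 mean [ 0.5599 -0.2511  0.0637] rect [ 560.1 -251.1] 54.2 51.5 89.0 axis deg 122.9
```

View pics/crop.png

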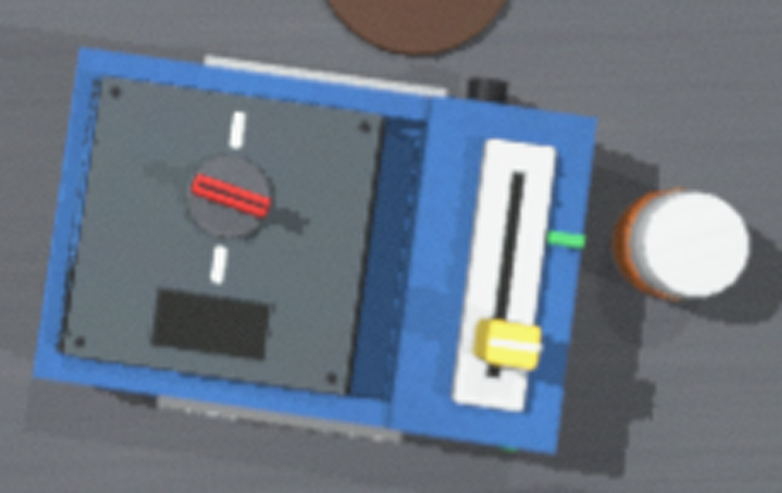

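The crop shows the box yawed about −9.6°. The wing is about 79° anticlockwise of the marks, so it turns clockwise. The grip needs about +58 mm along the box's x. Pad-to-fastener measures 68.0 mm, track-to-tab 30.9 mm and the box 281×181 mm, all as specified. I'm moving over the grip now.

Call:
send_rows(deltas=[{"dx": 17.6,"dy": 26,"dz": 12,"rz": 3.33},{"dx": 35.2,"dy": 52,"dz": 24,"rz": 6.66},{"dx": 52.8,"dy": 78,"dz": 36,"rz": 10},{"dx": 70.4,"dy": 104,"dz": 48,"rz": 13.3},{"dx": 88,"dy": 130,"dz": 60,"rz": 16.65}])

```text
$.deltas[0]: bad value
```

Call:
send_rows(deltas=[{"dx": 17.6,"dy": 26,"rz": 3.33},{"dx": 35.2,"dy": 52,"rz": 6.66},{"dx": 52.8,"dy": 78,"rz": 10},{"dx": 70.4,"dy": 104,"rz": 13.3},{"dx": 88,"dy": 130,"rz": 16.65}])

```text
$.deltas[0]: bad value
```

Call:
send_rows(deltas=[{"dx": 17.6,"dy": 26,"rz": 3.33},{"dx": 35.2,"dy": 52,"rz": 6.66},{"dx": 52.8,"dy": 78,"rz": 10},{"dx": 70.4,"dy": 104,"rz": 13.3},{"dx": 88,"dy": 130,"rz": 16.65}])

```text
$.deltas[0]: bad value
```

Call:
send_rows(deltas=[{"dx": 17.6,"dy": 26,"dz": -12,"rz": 3.33},{"dx": 35.2,"dy": 52,"dz": -24,"rz": 6.66},{"dx": 52.8,"dy": 78,"dz": -36,"rz": 10},{"dx": 70.4,"dy": 104,"dz": -48,"rz": 13.3},{"dx": 87,"dy": 129,"dz": -60,"rz": 16.65}])

```text
$.deltas[0]: bad value
```

Call:
send_rows(deltas=[{"dz": 0},{"dz": 0}])

```text
$.deltas[0]: bad value
```

```bash
cat > s.py <<'E'
from bench import r
from h import *
o=r.get_obs(); M=Rot(o['orientation'])
print('t',round(o['clock'],2),'tcp',(o['tcp_pos']*1000).round(1),'z',M[:,2].round(3),'yaz',np.degrees(np.arctan2(M[1,1],M[0,1])).round(2),'q',o['joints'].round(2),'F',o['contact_force'].round(1),'M',o['moment'].round(2),'w',round(o['grip_width'],4),o['gripper_force'])
E
cat > w.py <<'E'
import sys; exec(open('s.py').read())
f=grab(r,'wrist'); cv2.imwrite(f'pics/{sys.argv[1]}.png',f['frame'])
E
python3 w.py w1
```

```text
t 0.1 tcp [ 160.8 -655.   219.8] z [-0.001  0.002 -1.   ] yaz -76.2 q [ 1.22  0.48  0.02  1.56 -0.01  1.11 -0.08] F [-0.1 -0.4  0.5] M [ 0.    0.02 -0.  ] w 0.0852 0.0
```

View pics/w1.png

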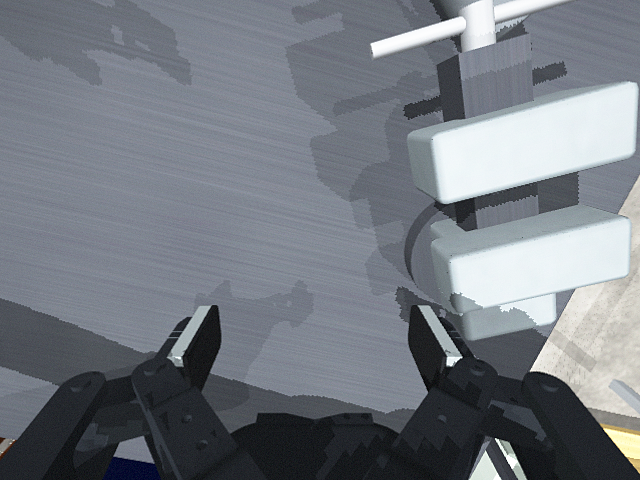

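The moves were refused, probably because a row needs all six keys, and the arm has not moved. The wrist view shows a vice close to the gripper at about (540,200), so I'm checking its position and height before passing it.

```bash
python3 - <<'E'
from h import *
f=pickle.load(open('wrist.pkl','rb'))
v,u=np.mgrid[0:300:10,0:640:10]; P=bydepth(f,np.c_[u.ravel(),v.ravel()])
P=P[P[:,2]>.03]; print(len(P),(P*1000).min(0).round(),(P*1000).max(0).round())
f=pickle.load(open('top.pkl','rb'))
v,u=np.mgrid[0:480:4,0:640:4]; P=bydepth(f,np.c_[u.ravel(),v.ravel()]);
P=P[(P[:,2]>.03)&(P[:,2]<.6)&(P[:,1]<-.2)]; print((P*1000).min(0).round(),(P*1000).max(0).round())
E
```

```text
481 [ 100. -875.   30.] [ 370. -634.  373.]
[ 404. -515.   32.] [ 586. -221.   67.]
```

Call:
send_rows(deltas=[{"dx": 0,"dy": 0,"dz": 30,"rx": 0,"ry": 0,"rz": 0},{"dx": 0,"dy": 0,"dz": 60,"rx": 0,"ry": 0,"rz": 0},{"dx": 0,"dy": 0,"dz": 80,"rx": 0,"ry": 0,"rz": 0}])

```text
clock: 0.4
tcp_pos: [0.1611, -0.6559, 0.3029]
orientation: [3.118, 0.377, 0.0]
contact_force: [0.1, -1.1, 1.0]
grip_width: 0.0858
gripper_force: 0.0
```

Call:
send_rows(deltas=[{"dx": 0,"dy": 26,"dz": 0,"rx": 0,"ry": 0,"rz": 3},{"dx": 14,"dy": 56,"dz": 0,"rx": 0,"ry": 0,"rz": 7},{"dx": 32,"dy": 84,"dz": 0,"rx": 0,"ry": 0,"rz": 11},{"dx": 52,"dy": 112,"dz": 0,"rx": 0,"ry": 0,"rz": 15},{"dx": 72,"dy": 140,"dz": 0,"rx": 0,"ry": 0,"rz": 19}])

```text
clock: 0.82
tcp_pos: [0.2332, -0.514, 0.3005]
orientation: [-3.012, -0.891, 0.0]
contact_force: [1.1, 0.7, 0.9]
grip_width: 0.0855
gripper_force: 0.0
```

Call:
send_rows(deltas=[{"dx": 20,"dy": 28,"dz": 0,"rx": 0,"ry": 0,"rz": 4},{"dx": 40,"dy": 56,"dz": 0,"rx": 0,"ry": 0,"rz": 8},{"dx": 60,"dy": 84,"dz": 0,"rx": 0,"ry": 0,"rz": 12},{"dx": 80,"dy": 112,"dz": 0,"rx": 0,"ry": 0,"rz": 16},{"dx": 100,"dy": 140,"dz": 0,"rx": 0,"ry": 0,"rz": 20}])

```text
clock: 1.23
tcp_pos: [0.3335, -0.3739, 0.3006]
orientation: [-2.812, -1.401, 0.0]
contact_force: [-0.3, -0.5, 0.0]
grip_width: 0.0856
gripper_force: 0.0
```

Call:
send_rows(deltas=[{"dx": 20,"dy": 28,"dz": 0,"rx": 0,"ry": 0,"rz": 4},{"dx": 40,"dy": 56,"dz": 0,"rx": 0,"ry": 0,"rz": 8},{"dx": 60,"dy": 84,"dz": -10,"rx": 0,"ry": 0,"rz": 12},{"dx": 80,"dy": 112,"dz": -20,"rx": 0,"ry": 0,"rz": 16},{"dx": 100,"dy": 140,"dz": -30,"rx": 0,"ry": 0,"rz": 20}])

```text
clock: 1.65
tcp_pos: [0.4335, -0.2341, 0.2705]
orientation: [2.525, 1.868, 0.0]
contact_force: [0.8, -1.0, 0.7]
grip_width: 0.0852
gripper_force: 0.0
```

Call:
send_rows(deltas=[{"dx": 20,"dy": 28,"dz": -10,"rx": 0,"ry": 0,"rz": 2},{"dx": 40,"dy": 56,"dz": -20,"rx": 0,"ry": 0,"rz": 4},{"dx": 60,"dy": 80,"dz": -35,"rx": 0,"ry": 0,"rz": 7.6},{"dx": 79,"dy": 99,"dz": -50,"rx": 0,"ry": 0,"rz": 7.6},{"dx": 79,"dy": 99,"dz": -50,"rx": 0,"ry": 0,"rz": 7.6}])

```text
clock: 2.07
tcp_pos: [0.5136, -0.1307, 0.2182]
orientation: [-2.389, -2.034, -0.002]
contact_force: [-0.5, 0.5, -1.1]
grip_width: 0.0853
gripper_force: 0.0
```

```bash
python3 w.py w2
```

```text
t 2.07 tcp [ 513.6 -130.7  218.2] z [-0.002  0.004 -1.   ] yaz -9.16 q [ 0.56  0.29 -0.51  1.87  0.16  1.02 -0.17] F [-0.5  0.5 -1.1] M [0.03 0.03 0.04] w 0.0853 0.0
```

View pics/w2.png

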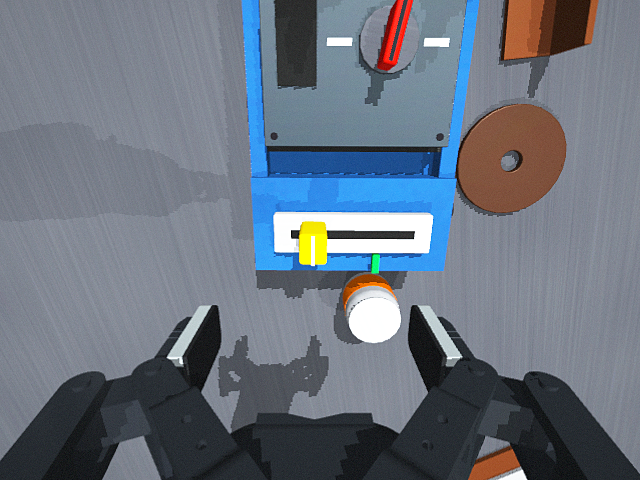

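The wrist view shows the yellow grip at (313,243), the green tab at (376,264) and the red wing at (395,38). I'm measuring them from this view and combining the two estimates.

```bash
cat > ms.py <<'E'
from h import *
import sys
def meas(cam,items):
    f=pickle.load(open(cam+'.pkl','rb')); hsv=cv2.cvtColor(f['frame'],cv2.COLOR_BGR2HSV); out={}
    for name,lo,hi,z in items:
        m=cv2.inRange(hsv,lo,hi); v,u=np.nonzero(m)
        D=bydepth(f,np.c_[u,v]); P=onplane(f,np.c_[u,v],z)
        k=(np.abs(D[:,2]-z)<.005)&(P[:,1]>-.2)&(P[:,1]<.1)&(P[:,0]>.45)&(P[:,0]<.7)
        if k.sum()<4: print(name,'few',k.sum()); continue
        P=P[k]; d=np.linalg.eigh(np.cov(P[:,:2].T))[1][:,1]
        c,s,a=cv2.minAreaRect((P[:,:2]*1000).astype(np.float32))
        out[name]=np.array(c); print(cam,name,k.sum(),'rect',np.round(c,1),np.round(s,1),round(a,1),'axis',np.degrees(np.arctan2(d[1],d[0])).round(1),'zoff',((D[k,2]-z).mean()*1000).round(1))
    return out
ITEMS=[('yellow',(22,120,90),(35,255,255),.1325),('green',(45,100,60),(90,255,255),.088),('red',(0,130,70),(8,255,255),.123)]
if __name__=='__main__':
    ex=np.array([np.cos(np.radians(-9.6)),np.sin(np.radians(-9.6))])
    for c in sys.argv[1:]:
        o=meas(c,ITEMS)
        if 'yellow' in o and 'green' in o:
            d=o['green']-o['yellow']; print('along',round(d@ex,2),'across',round(d@[-ex[1],ex[0]],2))
E
python3 ms.py top wrist; python3 s.py
```

```text
top yellow 132 rect [ 512.3 -135.1] [26.  21.2] 79.7 axis 75.4 zoff -1.6
top green 35 rect [ 564.5 -175.4] [17.8  5.4] 88.6 axis 80.4 zoff -0.8
top red 115 rect [590.4   2.4] [39.   9.4] 70.0 axis 69.4 zoff -1.3
along 58.18 across -31.02
wrist yellow 765 rect [ 511.9 -134.3] [26.4 21.3] 80.1 axis 78.3 zoff -0.8
wrist green 142 rect [ 563.6 -173.4] [19.   6.8] 80.6 axis 82.9 zoff -0.8
wrist red 739 rect [588.9   1.8] [38.6 10.1] 69.1 axis 68.3 zoff -0.6
along 57.52 across -29.93
t 2.12 tcp [ 512.4 -133.4  219.1] z [-0.002  0.002 -1.   ] yaz -9.3 q [ 0.56  0.28 -0.51  1.87  0.16  1.03 -0.17] F [-1.  -1.2  0.9] M [ 0.04  0.01 -0.03] w 0.0853 0.0
```

Call:
send_rows(deltas=[{"dx": 0,"dy": 2,"dz": -35,"rx": 0,"ry": 0,"rz": 0},{"dx": 0,"dy": 2,"dz": -65,"rx": 0,"ry": 0,"rz": 0},{"dx": 0,"dy": 2,"dz": -90,"rx": 0,"ry": 0,"rz": 0},{"dx": 0,"dy": 2,"dz": -108,"rx": 0,"ry": 0,"rz": 0},{"dx": 0,"dy": 2,"dz": -108,"rx": 0,"ry": 0,"rz": 0}])

```text
clock: 2.53
tcp_pos: [0.5087, -0.1355, 0.1095]
orientation: [-2.398, -2.023, 0.007]
contact_force: [-0.3, 0.6, -0.2]
grip_width: 0.0853
gripper_force: 0.0
```

Call:
send_rows(deltas=[{"dx": 0,"dy": 0,"dz": 0,"rx": 0,"ry": 0,"rz": 0},{"dx": 0,"dy": 0,"dz": 0,"rx": 0,"ry": 0,"rz": 0},{"dx": 0,"dy": 0,"dz": 0,"rx": 0,"ry": 0,"rz": 0},{"dx": 0,"dy": 0,"dz": 0,"rx": 0,"ry": 0,"rz": 0},{"dx": 0,"dy": 0,"dz": 0,"rx": 0,"ry": 0,"rz": 0}], jaw=15, newtons=20)

```text
clock: 2.95
tcp_pos: [0.5127, -0.1348, 0.1138]
orientation: [2.399, 2.026, 0.002]
contact_force: [-0.6, 0.2, -0.5]
grip_width: 0.0257
gripper_force: 0.0
```

Call:
send_rows(deltas=[{"dx": 0,"dy": 0,"dz": 0,"rx": 0,"ry": 0,"rz": 0},{"dx": 0,"dy": 0,"dz": 0,"rx": 0,"ry": 0,"rz": 0},{"dx": 0,"dy": 0,"dz": 0,"rx": 0,"ry": 0,"rz": 0},{"dx": 0,"dy": 0,"dz": 0,"rx": 0,"ry": 0,"rz": 0},{"dx": 0,"dy": 0,"dz": 0,"rx": 0,"ry": 0,"rz": 0}])

```text
clock: 3.37
tcp_pos: [0.5126, -0.1348, 0.1138]
orientation: [2.398, 2.027, 0.001]
contact_force: [-1.5, -0.4, 7.4]
grip_width: 0.0211
gripper_force: 23.9
```

```bash
python3 s.py
```

```text
t 3.37 tcp [ 512.6 -134.8  113.8] z [ 0.001 -0.001 -1.   ] yaz -9.6 q [ 0.52  0.41 -0.47  1.97  0.26  0.81 -0.26] F [-1.5 -0.4  7.4] M [-0.    0.38  0.08] w 0.0211 23.877081871032715
```

Gripped at 21 mm wide, as expected for the 22 mm block. I'm sliding it 57.4 mm along the box's x.

Call:
send_rows(deltas=[{"dx": 8,"dy": -1.35,"dz": 0,"rx": 0,"ry": 0,"rz": 0},{"dx": 20,"dy": -3.4,"dz": 0,"rx": 0,"ry": 0,"rz": 0},{"dx": 32,"dy": -5.4,"dz": 0,"rx": 0,"ry": 0,"rz": 0},{"dx": 42,"dy": -7.1,"dz": 0,"rx": 0,"ry": 0,"rz": 0},{"dx": 49,"dy": -8.3,"dz": 0,"rx": 0,"ry": 0,"rz": 0}])

```text
clock: 3.78
tcp_pos: [0.5624, -0.1431, 0.1138]
orientation: [2.399, 2.027, 0.001]
contact_force: [-1.5, -0.7, 7.5]
grip_width: 0.0215
gripper_force: 23.9
```

Call:
send_rows(deltas=[{"dx": 4,"dy": -0.7,"dz": 0,"rx": 0,"ry": 0,"rz": 0},{"dx": 7.6,"dy": -1.3,"dz": 0,"rx": 0,"ry": 0,"rz": 0},{"dx": 7.6,"dy": -1.3,"dz": 0,"rx": 0,"ry": 0,"rz": 0},{"dx": 7.6,"dy": -1.3,"dz": 0,"rx": 0,"ry": 0,"rz": 0},{"dx": 7.6,"dy": -1.3,"dz": 0,"rx": 0,"ry": 0,"rz": 0}])

```text
clock: 4.2
tcp_pos: [0.57, -0.1444, 0.1138]
orientation: [2.398, 2.026, 0.003]
contact_force: [1.8, -0.2, 5.4]
grip_width: 0.0213
gripper_force: 23.7
```

```bash
python3 w.py w3; python3 - <<'E'
import pickle
from bench import r
from h import *
grab(r,'top')
E
python3 ms.py top wrist
```

```text
t 4.2 tcp [ 570.  -144.4  113.8] z [ 0.003 -0.001 -1.   ] yaz -9.6 q [ 0.49  0.5  -0.45  1.84  0.28  0.86 -0.26] F [ 1.8 -0.2  5.4] M [-0.1  -0.34  0.07] w 0.0213 23.747251331806183
yellow few 2
green few 0
top red 113 rect [590.4   2.4] [39.   9.4] 70.0 axis 70.0 zoff -1.2
wrist yellow 1947 rect [ 570.3 -143.1] [26.7 21.1] 80.4 axis 79.5 zoff -0.7Traceback (most recent call last):
  File "ms.py", line 18, in <module>
    o=meas(c,ITEMS)
  File "ms.py", line 7, in meas
    D=bydepth(f,np.c_[u,v]); P=onplane(f,np.c_[u,v],z)
  File "h.py", line 19, in bydepth
    return np.array(f['xyz'])+(ray(f,uv)*zz[:,None])@Rot(f['orientation']).T
                               ~~~^^^^^^
  File "h.py", line 12, in ray
    p=cv2.undistortPoints(np.array(uv,float).reshape(-1,1,2),K(f),np.array(f['distortion'],float)).reshape(-1,2)
      ~~~~~~~~~~~~~~~~~~~^^^^^^^^^^^^^^^^^^^^^^^^^^^^^^^^^^^^^^^^^^^^^^^^^^^^^^^^^^^^^^^^^^^^^^^^^
cv2.error: OpenCV(4.12.0) /io/opencv/modules/calib3d/src/undistort.dispatch.cpp:347: error: (-215:Assertion failed) CV_IS_MAT(_src) && CV_IS_MAT(_dst) && (_src->rows == 1 || _src->cols == 1) && (_dst->rows == 1 || _dst->cols == 1) && _src->cols + _src->rows - 1 == _dst->rows + _dst->cols - 1 && (CV_MAT_TYPE(_src->type) == CV_32FC2 || CV_MAT_TYPE(_src->type) == CV_64FC2) && (CV_MAT_TYPE(_dst->type) == CV_32FC2 || CV_MAT_TYPE(_dst->type) == CV_64FC2) in function 'cvUndistortPointsInternal'
```

View pics/w3.png

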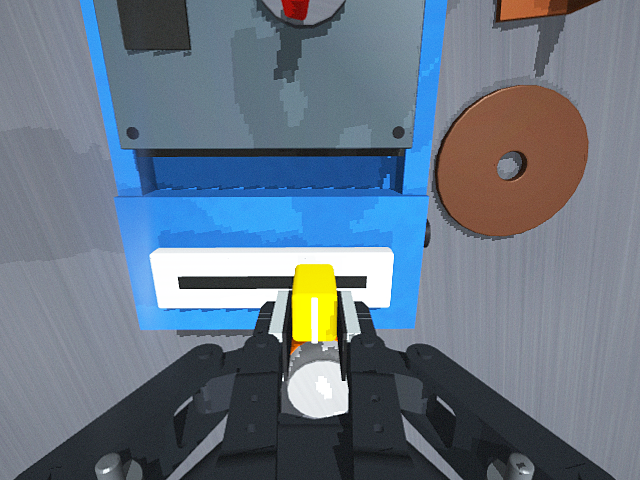

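The grip is held at (315,300), but it hides the tab. I'll release, lift, and check the alignment differentially.

Call:
send_rows(deltas=[{"dx": 0,"dy": 0,"dz": 0,"rx": 0,"ry": 0,"rz": 0},{"dx": 0,"dy": 0,"dz": 0,"rx": 0,"ry": 0,"rz": 0},{"dx": 0,"dy": 0,"dz": 0,"rx": 0,"ry": 0,"rz": 0},{"dx": 0,"dy": 0,"dz": 0,"rx": 0,"ry": 0,"rz": 0},{"dx": 0,"dy": 0,"dz": 5,"rx": 0,"ry": 0,"rz": 0}], jaw=70)

```text
clock: 4.72
tcp_pos: [0.5675, -0.144, 0.1167]
orientation: [-2.398, -2.026, 0.002]
contact_force: [-0.8, -0.3, 0.7]
grip_width: 0.0699
gripper_force: 0.0
```

Call:
send_rows(deltas=[{"dx": 0,"dy": 0,"dz": 30,"rx": 0,"ry": 0,"rz": 0},{"dx": 0,"dy": 0,"dz": 60,"rx": 0,"ry": 0,"rz": 0},{"dx": 0,"dy": 0,"dz": 90,"rx": 0,"ry": 0,"rz": 0},{"dx": 0,"dy": 0,"dz": 103,"rx": 0,"ry": 0,"rz": 0},{"dx": 0,"dy": 0,"dz": 103,"rx": 0,"ry": 0,"rz": 0}])

```text
clock: 5.13
tcp_pos: [0.5708, -0.1443, 0.225]
orientation: [2.396, 2.024, 0.006]
contact_force: [-0.4, 0.1, 0.9]
grip_width: 0.0701
gripper_force: 0.0
```

Call:
send_rows(deltas=[{"dx": 0,"dy": 0,"dz": 0,"rx": 0,"ry": 0,"rz": 0},{"dx": 0,"dy": 0,"dz": 0,"rx": 0,"ry": 0,"rz": 0}])

```text
clock: 5.3
tcp_pos: [0.5678, -0.1441, 0.2198]
orientation: [-2.399, -2.027, 0.002]
contact_force: [0.1, -0.4, -1.0]
grip_width: 0.0701
gripper_force: 0.0
```

```bash
python3 w.py w4; python3 ms.py wrist; python3 - <<'E'
from h import *
f=pickle.load(open('wrist.pkl','rb')); cv2.imwrite('pics/w4c.png',cv2.resize(f['frame'][190:310,240:440],None,fx=4,fy=4,interpolation=cv2.INTER_CUBIC))
E
```

```text
t 5.3 tcp [ 567.8 -144.1  219.8] z [-0.002  0.    -1.   ] yaz -9.6 q [ 0.52  0.38 -0.49  1.75  0.2   1.07 -0.2 ] F [ 0.1 -0.4 -1. ] M [-0.01 -0.03  0.03] w 0.0701 0.0
wrist yellow 713 rect [ 570.3 -144. ] [25.3 20.9] 80.5 axis 77.2 zoff -0.7
wrist green 46 rect [ 563.1 -178.8] [8.1 4.7] 80.5 axis 91.6 zoff -0.3
wrist red 674 rect [589.   -0.7] [34. 10.] 69.1 axis 68.2 zoff -0.6
along -1.36 across -35.6
```

View pics/w4c.png

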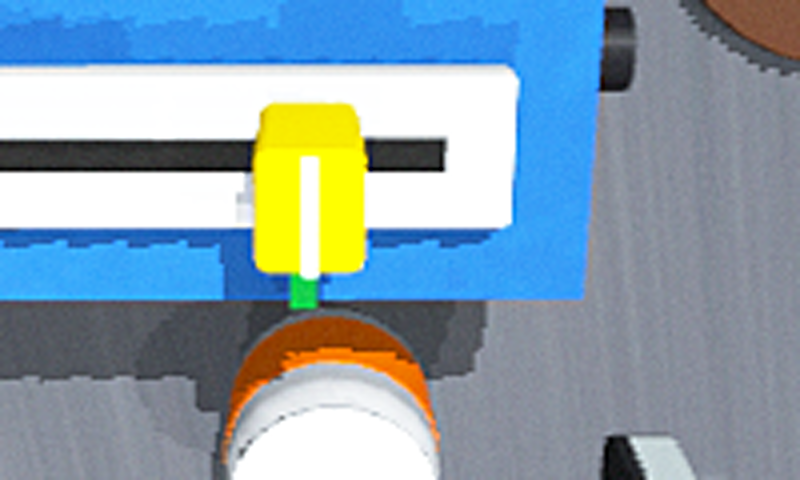

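The crop shows the white line about 1 mm past the tab's middle, with the tab partly hidden. I'm shifting the tool right for an unobstructed measurement.

Call:
send_rows(deltas=[{"dx": -1,"dy": -20,"dz": 0,"rx": 0,"ry": 0,"rz": 0},{"dx": -2,"dy": -45,"dz": 0,"rx": 0,"ry": 0,"rz": 0},{"dx": -3,"dy": -60,"dz": 0,"rx": 0,"ry": 0,"rz": 0},{"dx": -3,"dy": -60,"dz": 0,"rx": 0,"ry": 0,"rz": 0},{"dx": -3,"dy": -60,"dz": 0,"rx": 0,"ry": 0,"rz": 0}])

```text
clock: 5.77
tcp_pos: [0.5647, -0.2047, 0.2192]
orientation: [-2.4, -2.024, 0.002]
contact_force: [0.7, 1.0, -0.0]
grip_width: 0.0702
gripper_force: 0.0
```

```bash
python3 w.py w5; python3 ms.py wrist; sleep 0; python3 -c "
from bench import r
from h import *
grab(r,'top')"; python3 ms.py top
```

```text
t 5.77 tcp [ 564.7 -204.7  219.2] z [-0.002  0.001 -1.   ] yaz -9.72 q [ 0.6   0.4  -0.46  1.71  0.2   1.08 -0.1 ] F [ 0.7  1.  -0. ] M [ 0.07 -0.03 -0.  ] w 0.0702 0.0
wrist yellow 925 rect [ 569.8 -144.9] [25.  20.9] 80.4 axis 76.4 zoff -0.5
wrist green 144 rect [ 564.1 -174.3] [17.5  5.2] 80.2 axis 80.2 zoff -0.3
red few 0
along -0.73 across -29.9
top yellow 124 rect [ 570.1 -144.8] [27.4 20.8] 79.1 axis 61.9 zoff -1.6
top green 27 rect [ 564.5 -177.2] [14.3  5.4] 88.6 axis 81.5 zoff -1.4
top red 115 rect [590.5   2.7] [39.5  9.4] 70.0 axis 70.0 zoff -1.3
along -0.14 across -32.88
```

```bash
cat > l.py <<'E'
from h import *
f=pickle.load(open('wrist.pkl','rb')); hsv=cv2.cvtColor(f['frame'],cv2.COLOR_BGR2HSV)
ex=np.array([.986,-.1668])
for n,lo,hi,z in(('line',(0,0,150),(180,70,255),.1325),('tab',(45,80,60),(90,255,255),.088)):
    v,u=np.nonzero(cv2.inRange(hsv,lo,hi)); D=bydepth(f,np.c_[u,v]); P=onplane(f,np.c_[u,v],z)
    k=(abs(D[:,2]-z)<.004)&(abs(P[:,0]-.567)<.02)&(P[:,1]<-.12)&(P[:,1]>-.2); a=1000*P[k][:,:2]@ex
    print(n,k.sum(),a.mean().round(2),np.percentile(a,[3,97]).round(1))
E
python3 l.py
```

```text
line 180 587.15 [584.4 597.1]
tab 146 585.32 [582.7 588. ]
```

The line is about 0.7 mm past the tab. I'll regrip and nudge it back.

Call:
send_rows(deltas=[{"dx": 1,"dy": 20,"dz": 0,"rx": 0,"ry": 0,"rz": 0},{"dx": 2,"dy": 45,"dz": 0,"rx": 0,"ry": 0,"rz": 0},{"dx": 3,"dy": 60,"dz": 0,"rx": 0,"ry": 0,"rz": 0},{"dx": 3,"dy": 60,"dz": -15,"rx": 0,"ry": 0,"rz": 0},{"dx": 3,"dy": 60,"dz": -40,"rx": 0,"ry": 0,"rz": 0}])

```text
clock: 6.28
tcp_pos: [0.571, -0.1407, 0.183]
orientation: [2.392, 2.031, 0.007]
contact_force: [-0.2, -1.0, -0.6]
grip_width: 0.0699
gripper_force: 0.0
```

Call:
send_rows(deltas=[{"dx": 0,"dy": 0,"dz": -30,"rx": 0,"ry": 0,"rz": 0},{"dx": 0,"dy": 0,"dz": -55,"rx": 0,"ry": 0,"rz": 0},{"dx": 0,"dy": 0,"dz": -65,"rx": 0,"ry": 0,"rz": 0},{"dx": 0,"dy": 0,"dz": -65,"rx": 0,"ry": 0,"rz": 0},{"dx": 0,"dy": 0,"dz": -65,"rx": 0,"ry": 0,"rz": 0}])

```text
clock: 6.7
tcp_pos: [0.5689, -0.1432, 0.1161]
orientation: [-2.398, -2.029, -0.001]
contact_force: [-0.4, 0.8, 0.8]
grip_width: 0.0699
gripper_force: 0.0
```

Call:
send_rows(deltas=[{"dx": 0,"dy": 0,"dz": 0,"rx": 0,"ry": 0,"rz": 0},{"dx": 0,"dy": 0,"dz": 0,"rx": 0,"ry": 0,"rz": 0},{"dx": 0,"dy": 0,"dz": 0,"rx": 0,"ry": 0,"rz": 0},{"dx": 0,"dy": 0,"dz": 0,"rx": 0,"ry": 0,"rz": 0},{"dx": 0,"dy": 0,"dz": 0,"rx": 0,"ry": 0,"rz": 0}], jaw=15, newtons=20)

```text
clock: 7.12
tcp_pos: [0.5693, -0.1443, 0.1169]
orientation: [2.399, 2.027, 0.002]
contact_force: [-1.1, 0.6, 6.1]
grip_width: 0.0211
gripper_force: 22.8
```

Call:
send_rows(deltas=[{"dx": 0,"dy": 0,"dz": 0,"rx": 0,"ry": 0,"rz": 0},{"dx": 0,"dy": 0,"dz": 0,"rx": 0,"ry": 0,"rz": 0},{"dx": 0,"dy": 0,"dz": 0,"rx": 0,"ry": 0,"rz": 0},{"dx": 0,"dy": 0,"dz": 0,"rx": 0,"ry": 0,"rz": 0}])

```text
clock: 7.45
tcp_pos: [0.5693, -0.1443, 0.1169]
orientation: [2.399, 2.026, 0.001]
contact_force: [-0.3, -0.1, 6.7]
grip_width: 0.0211
gripper_force: 22.9
```

```bash
python3 w.py w6; python3 ms.py wrist 2>/dev/null
```

```text
t 7.45 tcp [ 569.3 -144.3  116.9] z [ 0.002 -0.001 -1.   ] yaz -9.62 q [ 0.49  0.49 -0.45  1.84  0.27  0.87 -0.26] F [-0.3 -0.1  6.7] M [ 0.06  0.24 -0.04] w 0.0211 22.89167046546936
wrist yellow 1855 rect [ 569.6 -142.8] [27.1 21.2] 80.4 axis 80.5 zoff -0.7
```

Regripping centred the grip 0.7 mm back, which is the correction needed. I'm releasing, lifting and moving over the fastener.

Call:
send_rows(deltas=[{"dx": 0,"dy": 0,"dz": 0,"rx": 0,"ry": 0,"rz": 0},{"dx": 0,"dy": 0,"dz": 0,"rx": 0,"ry": 0,"rz": 0},{"dx": 0,"dy": 0,"dz": 0,"rx": 0,"ry": 0,"rz": 0},{"dx": 0,"dy": 0,"dz": 0,"rx": 0,"ry": 0,"rz": 0},{"dx": 0,"dy": 0,"dz": 5,"rx": 0,"ry": 0,"rz": 0}], jaw=70)

```text
clock: 7.92
tcp_pos: [0.5677, -0.1441, 0.1198]
orientation: [-2.398, -2.027, 0.002]
contact_force: [-0.0, 0.4, 0.6]
grip_width: 0.0702
gripper_force: 0.0
```

Call:
send_rows(deltas=[{"dx": 0,"dy": 0,"dz": 30,"rx": 0,"ry": 0,"rz": 0},{"dx": 0,"dy": 0,"dz": 60,"rx": 0,"ry": 0,"rz": 0},{"dx": 0,"dy": 0,"dz": 90,"rx": 0,"ry": 0,"rz": 0},{"dx": 0,"dy": 0,"dz": 100,"rx": 0,"ry": 0,"rz": 0},{"dx": -1,"dy": -20,"dz": 100,"rx": 0,"ry": 0,"rz": 0}])

```text
clock: 8.33
tcp_pos: [0.5704, -0.1597, 0.2249]
orientation: [2.39, 2.033, 0.009]
contact_force: [1.5, 0.6, -0.0]
grip_width: 0.0701
gripper_force: 0.0
```

Call:
send_rows(deltas=[{"dx": -2,"dy": -30,"dz": 0,"rx": 0,"ry": 0,"rz": 0},{"dx": -2,"dy": -40,"dz": 0,"rx": 0,"ry": 0,"rz": 0},{"dx": -2,"dy": -40,"dz": 0,"rx": 0,"ry": 0,"rz": 0},{"dx": -2,"dy": -40,"dz": 0,"rx": 0,"ry": 0,"rz": 0},{"dx": -2,"dy": -40,"dz": 0,"rx": 0,"ry": 0,"rz": 0}])

```text
clock: 8.75
tcp_pos: [0.5657, -0.2025, 0.2205]
orientation: [-2.397, -2.029, -0.001]
contact_force: [0.2, 1.5, -0.2]
grip_width: 0.0703
gripper_force: 0.0
```

```bash
python3 w.py w7; python3 ms.py wrist; sed -i 's/a.mean()/np.median(a)/' l.py; python3 l.py
```

```text
t 8.75 tcp [ 565.7 -202.5  220.5] z [-0.     0.001 -1.   ] yaz -9.52 q [ 0.6   0.4  -0.47  1.71  0.2   1.08 -0.1 ] F [ 0.2  1.5 -0.2] M [ 0.03 -0.01  0.03] w 0.0703 0.0
wrist yellow 920 rect [ 569.4 -144.7] [25.3 21.5] 80.6 axis 81.7 zoff -0.5
wrist green 143 rect [ 563.9 -174.7] [17.7  5.3] 80.3 axis 79.8 zoff -0.1
red few 0
along -0.38 across -30.51
line 161 585.53 [584.1 596.4]
tab 144 585.18 [582.5 587.8]
```

The line is now within 0.4 mm of the tab. Next is the fastener.

Call:
send_rows(deltas=[{"dx": 4,"dy": 30,"dz": 0,"rx": 0,"ry": 0,"rz": -2},{"dx": 8,"dy": 65,"dz": 0,"rx": 0,"ry": 0,"rz": -4},{"dx": 12,"dy": 100,"dz": 0,"rx": 0,"ry": 0,"rz": -6},{"dx": 16,"dy": 135,"dz": 0,"rx": 0,"ry": 0,"rz": -8},{"dx": 20,"dy": 165,"dz": 0,"rx": 0,"ry": 0,"rz": -10}])

```text
clock: 9.22
tcp_pos: [0.5853, -0.0347, 0.2209]
orientation: [-2.565, -1.813, -0.001]
contact_force: [0.8, -1.1, -0.1]
grip_width: 0.07
gripper_force: 0.0
```

Call:
send_rows(deltas=[{"dx": 2,"dy": 25,"dz": 0,"rx": 0,"ry": 0,"rz": -1.1},{"dx": 4,"dy": 41,"dz": 0,"rx": 0,"ry": 0,"rz": -1.1},{"dx": 4,"dy": 41,"dz": 0,"rx": 0,"ry": 0,"rz": -1.1},{"dx": 4,"dy": 41,"dz": 0,"rx": 0,"ry": 0,"rz": -1.1}])

```text
clock: 9.55
tcp_pos: [0.5893, 0.0041, 0.2208]
orientation: [-2.58, -1.791, -0.0]
contact_force: [0.3, 0.3, -0.5]
grip_width: 0.07
gripper_force: 0.0
```

```bash
python3 w.py w8; python3 ms.py wrist
```

```text
t 9.55 tcp [589.3   4.1 220.8] z [-0.  0. -1.] yaz -20.46 q [ 0.28  0.38 -0.5   1.74  0.2   1.07 -0.65] F [ 0.3  0.3 -0.5] M [-0.06  0.08 -0.01] w 0.07 0.0
wrist yellow 489 rect [ 570.2 -141.9] [28.7 21.3] 81.3 axis 78.7 zoff -0.9Traceback (most recent call last):
  File "ms.py", line 18, in <module>
    o=meas(c,ITEMS)
  File "ms.py", line 7, in meas
    D=bydepth(f,np.c_[u,v]); P=onplane(f,np.c_[u,v],z)
  File "h.py", line 19, in bydepth
    return np.array(f['xyz'])+(ray(f,uv)*zz[:,None])@Rot(f['orientation']).T
                               ~~~^^^^^^
  File "h.py", line 12, in ray
    p=cv2.undistortPoints(np.array(uv,float).reshape(-1,1,2),K(f),np.array(f['distortion'],float)).reshape(-1,2)
      ~~~~~~~~~~~~~~~~~~~^^^^^^^^^^^^^^^^^^^^^^^^^^^^^^^^^^^^^^^^^^^^^^^^^^^^^^^^^^^^^^^^^^^^^^^^^
cv2.error: OpenCV(4.12.0) /io/opencv/modules/calib3d/src/undistort.dispatch.cpp:347: error: (-215:Assertion failed) CV_IS_MAT(_src) && CV_IS_MAT(_dst) && (_src->rows == 1 || _src->cols == 1) && (_dst->rows == 1 || _dst->cols == 1) && _src->cols + _src->rows - 1 == _dst->rows + _dst->cols - 1 && (CV_MAT_TYPE(_src->type) == CV_32FC2 || CV_MAT_TYPE(_src->type) == CV_64FC2) && (CV_MAT_TYPE(_dst->type) == CV_32FC2 || CV_MAT_TYPE(_dst->type) == CV_64FC2) in function 'cvUndistortPointsInternal'
```

Call:
send_rows(deltas=[{"dx": 0.7,"dy": -1.7,"dz": -30,"rx": 0,"ry": 0,"rz": -0.2},{"dx": 0.7,"dy": -1.7,"dz": -60,"rx": 0,"ry": 0,"rz": -0.2},{"dx": 0.7,"dy": -1.7,"dz": -90,"rx": 0,"ry": 0,"rz": -0.2},{"dx": 0.7,"dy": -1.7,"dz": -106,"rx": 0,"ry": 0,"rz": -0.2},{"dx": 0.7,"dy": -1.7,"dz": -106,"rx": 0,"ry": 0,"rz": -0.2}])

```text
clock: 10.02
tcp_pos: [0.5872, -0.0021, 0.1107]
orientation: [-2.587, -1.777, 0.011]
contact_force: [-0.1, -0.6, 0.1]
grip_width: 0.0701
gripper_force: 0.0
```

Call:
send_rows(deltas=[{"dx": 0,"dy": 0,"dz": 0,"rx": 0,"ry": 0,"rz": 0},{"dx": 0,"dy": 0,"dz": 0,"rx": 0,"ry": 0,"rz": 0},{"dx": 0,"dy": 0,"dz": 0,"rx": 0,"ry": 0,"rz": 0},{"dx": 0,"dy": 0,"dz": 0,"rx": 0,"ry": 0,"rz": 0},{"dx": 0,"dy": 0,"dz": 0,"rx": 0,"ry": 0,"rz": 0}], jaw=5, newtons=20)

```text
clock: 10.43
tcp_pos: [0.591, 0.0001, 0.1159]
orientation: [2.587, 1.781, 0.003]
contact_force: [0.2, 0.3, -0.3]
grip_width: 0.0092
gripper_force: 0.0
```

Call:
send_rows(deltas=[{"dx": 0,"dy": 0,"dz": 0,"rx": 0,"ry": 0,"rz": 0},{"dx": 0,"dy": 0,"dz": 0,"rx": 0,"ry": 0,"rz": 0},{"dx": 0,"dy": 0,"dz": 0,"rx": 0,"ry": 0,"rz": 0},{"dx": 0,"dy": 0,"dz": 0,"rx": 0,"ry": 0,"rz": 0}])

```text
clock: 10.77
tcp_pos: [0.5903, 0.0002, 0.1148]
orientation: [2.587, 1.782, 0.0]
contact_force: [-0.3, -0.4, 0.1]
grip_width: 0.0047
gripper_force: 0.0
```

```bash
python3 w.py w9
```

```text
t 10.77 tcp [5.903e+02 2.000e-01 1.148e+02] z [ 0. -0. -1.] yaz -20.9 q [ 0.25  0.5  -0.46  1.83  0.28  0.87 -0.71] F [-0.3 -0.4  0.1] M [-0.02 -0.01  0.05] w 0.0047 0.0
```

View pics/w9.png

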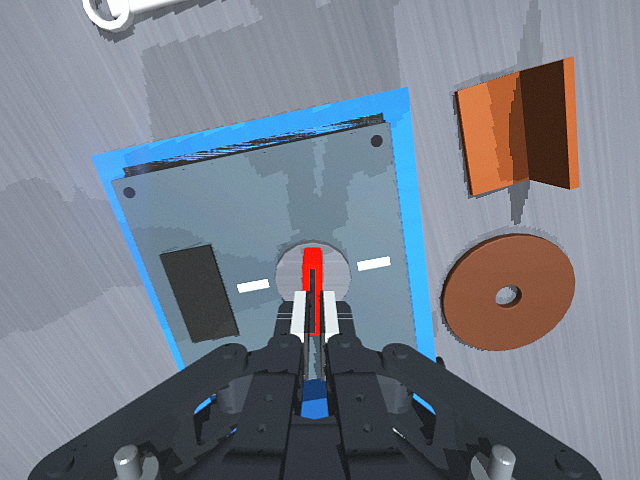

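The wrist view shows the wing at (313,290) apparently between the pads, yet the opening reads 4.7 mm with no grip force. I'm checking where the wing is relative to the TCP.

```bash
python3 - <<'E'
from h import *
from bench import r
f=pickle.load(open('wrist.pkl','rb'))
o=r.get_obs(); C=Rot(f['orientation']); T=Rot(o['orientation'])
pr=lambda p: cv2.projectPoints(((np.array(p)-f['xyz'])@C).reshape(1,3),np.zeros(3),np.zeros(3),K(f),np.array(f['distortion'],float))[0].ravel().round()
for d in((0,0,0),(0,0,.011),(0,0,-.008),(.011,0,.011),(-.011,0,.011)): print(d,pr(o['tcp_pos']+T@d))
print('wing ends',pr([.5905+.02*.354,.0024+.02*.935,.123]),pr([.5905-.02*.354,.0024-.02*.935,.123]))
uv=[(313,255),(313,275),(318,320),(300,310),(330,310),(303,330),(330,332),(316,345)]
for a,b in zip(uv,bydepth(f,uv)): print(a,(b*1000).round(1))
E
cat > c.py <<'E'
from h import *
f=pickle.load(open('wrist.pkl','rb'));cv2.imwrite('pics/w9c.png',cv2.resize(f['frame'][230:400,220:420],None,fx=3.5,fy=3.5,interpolation=cv2.INTER_CUBIC))
E
python3 c.py
```

```text
(0, 0, 0) [314. 298.]
(0, 0, 0.011) [314. 288.]
(0, 0, -0.008) [314. 306.]
(0.011, 0, 0.011) [314. 270.]
(-0.011, 0, 0.011) [314. 306.]
wing ends [313. 265.] [313. 337.]
(313, 255) [597.7  21.5 110.6]
(313, 275) [595.9  16.6 123.4]
(318, 320) [589.3  -7.6 123.2]
(300, 310) [588.9  13.3 146. ]
(330, 310) [600.8   9.3 146.7]
(303, 330) [590.7  13.1 161. ]
(330, 332) [600.2   9.6 162.4]
(316, 345) [574.6 -44.2  90.2]
```

View pics/w9c.png

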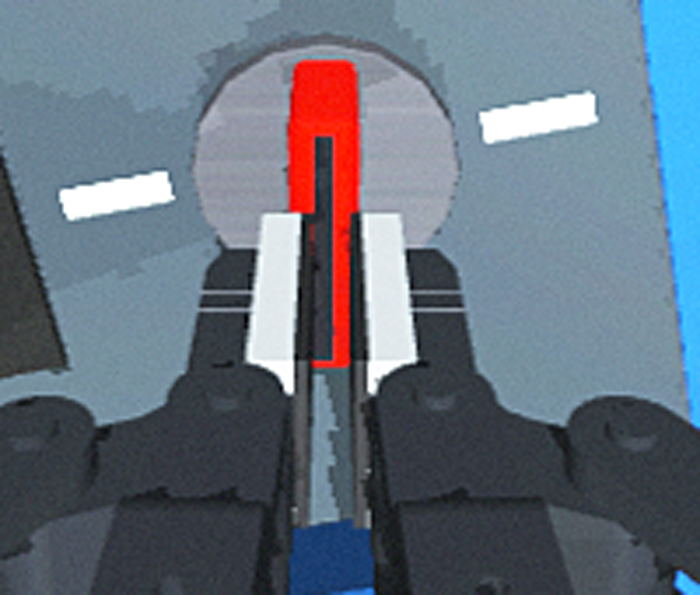

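```bash
python3 - <<'E'
from h import *
f=pickle.load(open('wrist.pkl','rb'))
for u in(299,328,288):
  uv=[(u,v) for v in range(282,336,4)]; print(u,[(b[1],*(p*1000).round().astype(int)) for b,p in zip(uv,bydepth(f,uv))])
E
```

```text
299 [(282, np.int64(582), np.int64(4), np.int64(97)), (286, np.int64(581), np.int64(1), np.int64(97)), (290, np.int64(588), np.int64(14), np.int64(128)), (294, np.int64(588), np.int64(14), np.int64(132)), (298, np.int64(588), np.int64(14), np.int64(137)), (302, np.int64(588), np.int64(14), np.int64(139)), (306, np.int64(589), np.int64(14), np.int64(144)), (310, np.int64(589), np.int64(14), np.int64(146)), (314, np.int64(589), np.int64(14), np.int64(150)), (318, np.int64(589), np.int64(13), np.int64(152)), (322, np.int64(589), np.int64(14), np.int64(156)), (326, np.int64(589), np.int64(13), np.int64(158)), (330, np.int64(589), np.int64(13), np.int64(160)), (334, np.int64(589), np.int64(14), np.int64(164))]
328 [(282, np.int64(598), np.int64(-2), np.int64(97)), (286, np.int64(597), np.int64(-4), np.int64(97)), (290, np.int64(601), np.int64(9), np.int64(128)), (294, np.int64(601), np.int64(10), np.int64(133)), (298, np.int64(600), np.int64(9), np.int64(136)), (302, np.int64(600), np.int64(10), np.int64(141)), (306, np.int64(600), np.int64(10), np.int64(143)), (310, np.int64(600), np.int
[... 337 characters left out ...]
 np.int64(577), np.int64(6), np.int64(97)), (286, np.int64(575), np.int64(3), np.int64(96)), (290, np.int64(574), np.int64(1), np.int64(97)), (294, np.int64(574), np.int64(-1), np.int64(97)), (298, np.int64(573), np.int64(-4), np.int64(97)), (302, np.int64(582), np.int64(12), np.int64(134)), (306, np.int64(582), np.int64(12), np.int64(136)), (310, np.int64(582), np.int64(11), np.int64(139)), (314, np.int64(582), np.int64(12), np.int64(143)), (318, np.int64(583), np.int64(11), np.int64(146)), (322, np.int64(583), np.int64(12), np.int64(149)), (326, np.int64(583), np.int64(12), np.int64(153)), (330, np.int64(583), np.int64(12), np.int64(155)), (334, np.int64(586), np.int64(16), np.int64(165))]
```

The pad tips actually end at z≈127 mm with the TCP at 115 mm, so they closed just above the wing, whose top is at 123 mm. I'll open, go 22 mm lower while watching the force, and regrip.

Call:
send_rows(deltas=[{"dx": 0,"dy": 1.5,"dz": 0,"rx": 0,"ry": 0,"rz": 0},{"dx": 0,"dy": 1.5,"dz": 0,"rx": 0,"ry": 0,"rz": 0},{"dx": 0,"dy": 1.5,"dz": 0,"rx": 0,"ry": 0,"rz": 0},{"dx": 0,"dy": 1.5,"dz": 0,"rx": 0,"ry": 0,"rz": 0}], jaw=40)

```text
clock: 11.15
tcp_pos: [0.5903, 0.0017, 0.1147]
orientation: [-2.587, -1.782, 0.0]
contact_force: [0.1, 0.3, 0.1]
grip_width: 0.0401
gripper_force: 0.0
```

Call:
send_rows(deltas=[{"dx": 0,"dy": 0,"dz": -5,"rx": 0,"ry": 0,"rz": 0},{"dx": 0,"dy": 0,"dz": -10,"rx": 0,"ry": 0,"rz": 0},{"dx": 0,"dy": 0,"dz": -10,"rx": 0,"ry": 0,"rz": 0}])

```text
clock: 11.4
tcp_pos: [0.5894, 0.0015, 0.1034]
orientation: [-2.587, -1.781, 0.003]
contact_force: [-0.9, -0.1, 0.1]
grip_width: 0.0398
gripper_force: 0.0
```

Call:
send_rows(deltas=[{"dx": 0,"dy": 0,"dz": -5,"rx": 0,"ry": 0,"rz": 0},{"dx": 0,"dy": 0,"dz": -10,"rx": 0,"ry": 0,"rz": 0},{"dx": 0,"dy": 0,"dz": -12,"rx": 0,"ry": 0,"rz": 0},{"dx": 0,"dy": 0,"dz": -12,"rx": 0,"ry": 0,"rz": 0}])

```text
clock: 11.73
tcp_pos: [0.5897, 0.0016, 0.0918]
orientation: [-2.587, -1.781, 0.002]
contact_force: [-0.6, 0.5, 0.9]
grip_width: 0.0403
gripper_force: 0.0
```

```bash
python3 w.py w10; python3 - <<'E'
from h import *
f=pickle.load(open('wrist.pkl','rb')); hsv=cv2.cvtColor(f['frame'],cv2.COLOR_BGR2HSV)
v,u=np.nonzero(cv2.inRange(hsv,(0,0,120),(180,60,255))); D=bydepth(f,np.c_[u,v])*1000
k=(D[:,2]>98)&(D[:,2]<180)&(abs(D[:,1])<40)&(abs(D[:,0]-590)<50); D=D[k]; print('pads lowest',np.percentile(D[:,2],[1,5,10]).round(1), D[D[:,2]<np.percentile(D[:,2],5)].round()[:8])
E
```

```text
t 11.73 tcp [589.7   1.6  91.8] z [-0.001 -0.    -1.   ] yaz -20.9 q [ 0.24  0.53 -0.45  1.85  0.3   0.83 -0.73] F [-0.6  0.5  0.9] M [-0.   -0.01 -0.06] w 0.0403 0.0
pads lowest [ 98.  107.1 110.5] [[592.  25.  98.]
 [597.  23.  98.]
 [604.  20.  98.]
 [591.  23.  98.]
 [601.  18. 101.]
 [602.  16.  98.]
 [607.  15.  98.]
 [601.  18. 102.]]
```

Call:
send_rows(deltas=[{"dx": 0,"dy": 0,"dz": 0,"rx": 0,"ry": 0,"rz": 0},{"dx": 0,"dy": 0,"dz": 0,"rx": 0,"ry": 0,"rz": 0},{"dx": 0,"dy": 0,"dz": 0,"rx": 0,"ry": 0,"rz": 0},{"dx": 0,"dy": 0,"dz": 0,"rx": 0,"ry": 0,"rz": 0},{"dx": 0,"dy": 0,"dz": 0,"rx": 0,"ry": 0,"rz": 0}], jaw=5, newtons=20)

```text
clock: 12.2
tcp_pos: [0.59, 0.0019, 0.093]
orientation: [-2.587, -1.782, 0.0]
contact_force: [-2.9, 0.6, 3.1]
grip_width: 0.0099
gripper_force: 24.9
```

Call:
send_rows(deltas=[{"dx": 0,"dy": 0,"dz": 0,"rx": 0,"ry": 0,"rz": 0},{"dx": 0,"dy": 0,"dz": 0,"rx": 0,"ry": 0,"rz": 0}])

```text
clock: 12.37
tcp_pos: [0.59, 0.0019, 0.0928]
orientation: [-2.587, -1.782, 0.0]
contact_force: [-3.4, 0.8, 2.8]
grip_width: 0.0095
gripper_force: 24.9
```

```bash
python3 w.py w11; python3 - <<'E'
from h import *
f=pickle.load(open('wrist.pkl','rb'))
# cover height from depth in the region left of the fastener
v,u=np.mgrid[0:480:4,0:640:4]; D=bydepth(f,np.c_[u.ravel(),v.ravel()])*1000
c=np.radians(-9.6); e=np.array([np.cos(c),np.sin(c)]); n=np.array([-e[1],e[0]]); q=D[:,:2]-[590,2.3]
k=(abs(q@e)<60)&(q@n>30)&(q@n<65); print('cover z',np.median(D[k,2]).round(2),k.sum())
E
python3 ms.py wrist 2>/dev/null
```

```text
t 12.37 tcp [590.    1.9  92.8] z [-0.  0. -1.] yaz -20.89 q [ 0.24  0.53 -0.45  1.85  0.3   0.83 -0.73] F [-3.4  0.8  2.8] M [0.16 0.55 0.02] w 0.0095 24.885374307632446
cover z 90.59 1069
```

Gripped now: 9.5 mm opening, 25 N grip force, cover still raised. I'm turning clockwise 78.7° in total.

Call:
send_rows(deltas=[{"dx": 0,"dy": 0,"dz": 0.5,"rx": 0,"ry": 0,"rz": -4},{"dx": 0,"dy": 0,"dz": 1,"rx": 0,"ry": 0,"rz": -9},{"dx": 0,"dy": 0,"dz": 1,"rx": 0,"ry": 0,"rz": -14},{"dx": 0,"dy": 0,"dz": 1,"rx": 0,"ry": 0,"rz": -19},{"dx": 0,"dy": 0,"dz": 1,"rx": 0,"ry": 0,"rz": -24}])

```text
clock: 12.83
tcp_pos: [0.5899, 0.0019, 0.0931]
orientation: [-2.903, -1.199, 0.001]
contact_force: [-1.0, 1.5, -2.0]
grip_width: 0.0095
gripper_force: 24.2
```

```bash
python3 s.py
```

```text
t 12.83 tcp [589.9   1.9  93.1] z [-0.001  0.    -1.   ] yaz -45.13 q [ 0.16  0.51 -0.35  1.85  0.23  0.82 -1.1 ] F [-1.   1.5 -2. ] M [0.23 0.17 0.08] w 0.0095 24.219413101673126
```

Call:
send_rows(deltas=[{"dx": 0,"dy": 0,"dz": 0,"rx": 0,"ry": 0,"rz": -5},{"dx": 0,"dy": 0,"dz": 0,"rx": 0,"ry": 0,"rz": -10},{"dx": 0,"dy": 0,"dz": 0,"rx": 0,"ry": 0,"rz": -15},{"dx": 0,"dy": 0,"dz": 0,"rx": 0,"ry": 0,"rz": -20},{"dx": 0,"dy": 0,"dz": 0,"rx": 0,"ry": 0,"rz": -25}])

```text
clock: 13.25
tcp_pos: [0.5899, 0.0019, 0.0931]
orientation: [-3.094, -0.542, 0.001]
contact_force: [-1.9, 0.7, -1.9]
grip_width: 0.0092
gripper_force: 24.2
```

Call:
send_rows(deltas=[{"dx": 0,"dy": 0,"dz": 0,"rx": 0,"ry": 0,"rz": -6},{"dx": 0,"dy": 0,"dz": 0,"rx": 0,"ry": 0,"rz": -12},{"dx": 0,"dy": 0,"dz": 0,"rx": 0,"ry": 0,"rz": -18},{"dx": 0,"dy": 0,"dz": 0,"rx": 0,"ry": 0,"rz": -24},{"dx": 0,"dy": 0,"dz": 0,"rx": 0,"ry": 0,"rz": -29.6}])

```text
clock: 13.67
tcp_pos: [0.5898, 0.002, 0.0931]
orientation: [-3.13, 0.267, 0.001]
contact_force: [-2.1, 1.1, -2.5]
grip_width: 0.0094
gripper_force: 24.2
```

Call:
send_rows(deltas=[{"dx": 0,"dy": 0,"dz": 0,"rx": 0,"ry": 0,"rz": 0},{"dx": 0,"dy": 0,"dz": 0,"rx": 0,"ry": 0,"rz": 0},{"dx": 0,"dy": 0,"dz": 0,"rx": 0,"ry": 0,"rz": 0}])

```text
clock: 13.92
tcp_pos: [0.5898, 0.0019, 0.0931]
orientation: [-3.131, 0.255, 0.002]
contact_force: [-2.1, 1.8, -4.8]
grip_width: 0.0097
gripper_force: 23.9
```

```bash
python3 w.py w12
```

```text
t 13.92 tcp [589.8   1.9  93.1] z [-0.001  0.    -1.   ] yaz -99.33 q [-0.01  0.49 -0.13  1.86  0.08  0.79 -1.91] F [-2.1  1.8 -4.8] M [ 0.41  0.22 -0.04] w 0.0097 23.86107087135315
```

View pics/w12.png

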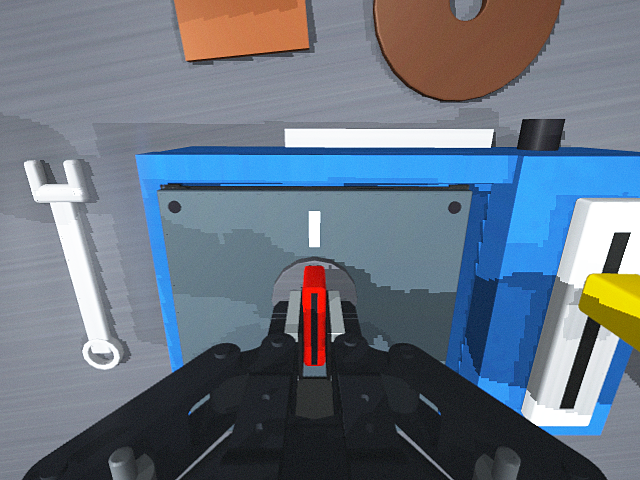

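The picture shows the red wing in line with the far white mark, both at column 314. I'm releasing, lifting, and verifying numerically, since the picture budget is used up.

Call:
send_rows(deltas=[{"dx": 0,"dy": 0,"dz": 0,"rx": 0,"ry": 0,"rz": 0},{"dx": 0,"dy": 0,"dz": 0,"rx": 0,"ry": 0,"rz": 0},{"dx": 0,"dy": 0,"dz": 0,"rx": 0,"ry": 0,"rz": 0},{"dx": 0,"dy": 0,"dz": 0,"rx": 0,"ry": 0,"rz": 0}], jaw=40)

```text
clock: 14.3
tcp_pos: [0.5909, 0.0013, 0.0942]
orientation: [3.131, -0.26, 0.002]
contact_force: [-1.0, -0.1, 0.2]
grip_width: 0.0403
gripper_force: 0.0
```

Call:
send_rows(deltas=[{"dx": 0,"dy": 0,"dz": 20,"rx": 0,"ry": 0,"rz": 0},{"dx": 0,"dy": 0,"dz": 45,"rx": 0,"ry": 0,"rz": 0},{"dx": 0,"dy": 0,"dz": 70,"rx": 0,"ry": 0,"rz": 0},{"dx": -30,"dy": 5,"dz": 90,"rx": 0,"ry": 0,"rz": 0},{"dx": -66,"dy": 11,"dz": 90,"rx": 0,"ry": 0,"rz": 0}])

```text
clock: 14.72
tcp_pos: [0.5285, 0.0126, 0.1881]
orientation: [-3.129, 0.262, -0.015]
contact_force: [0.4, 0.9, 0.6]
grip_width: 0.0399
gripper_force: 0.0
```

Call:
send_rows(deltas=[{"dx": 0,"dy": 0,"dz": 0,"rx": 0,"ry": 0,"rz": 0},{"dx": 0,"dy": 0,"dz": 0,"rx": 0,"ry": 0,"rz": 0},{"dx": 0,"dy": 0,"dz": 0,"rx": 0,"ry": 0,"rz": 0}], jaw=0)

```text
clock: 14.97
tcp_pos: [0.5249, 0.0125, 0.1842]
orientation: [3.131, -0.26, 0.002]
contact_force: [0.4, 0.6, 0.5]
grip_width: 0.0045
gripper_force: 0.0
```

```bash
python3 w.py w13; python3 -c "
import ms,pickle
from h import *
f=pickle.load(open('wrist.pkl','rb'));print('cam',f['xyz'])
ms.meas('wrist',ms.ITEMS[2:]);
hsv=cv2.cvtColor(f['frame'],cv2.COLOR_BGR2HSV);v,u=np.nonzero(cv2.inRange(hsv,(0,0,150),(180,70,255)));P=onplane(f,np.c_[u,v],.091)*1000;D=bydepth(f,np.c_[u,v])*1000
q=P[:,:2]-[590,2];k=(abs(D[:,2]-91)<4)&(np.hypot(*q.T)<48)&(np.hypot(*q.T)>24)
A=P[k]
for s in (A[:,0]>590,A[:,0]<590):
  print(s.sum(),A[s].mean(0).round(1) if s.any() else '')
"
python3 -c "
from bench import r
from h import *
grab(r,'top')
import ms; ms.meas('top',ms.ITEMS)"
```

```text
t 14.97 tcp [524.9  12.5 184.2] z [ 0.002 -0.    -1.   ] yaz -99.5 q [-0.02  0.28 -0.15  1.94  0.05  0.92 -1.93] F [0.4 0.6 0.5] M [0.02 0.03 0.06] w 0.0045 0.0
cam [ 6.07631011e-01 -3.25012523e-04  3.37363422e-01]
wrist red 720 rect [590.4   3.1] [ 9.5 38.6] 81.0 axis 171.2 zoff -0.4
842 [625.5  14.5  91. ]
193 [554.6   9.3  91. ]
top yellow 133 rect [ 569.7 -144.8] [27.1 21.1] 79.1 axis 73.7 zoff -1.7
top green 27 rect [ 564.5 -177.2] [14.3  5.4] 88.6 axis 81.5 zoff -1.4
top red 127 rect [590.5   2.7] [ 9.9 39.1] 80.7 axis 170.9 zoff -1.0
```

The wing measures −9.0° against the box's −9.6° (0.01 rad off), and the slider is unchanged. I'm lowering the closed fingers onto the press pad.

Call:
send_rows(deltas=[{"dx": -1,"dy": 1,"dz": -25,"rx": 0,"ry": 0,"rz": 0},{"dx": -1,"dy": 1,"dz": -50,"rx": 0,"ry": 0,"rz": 0},{"dx": -1,"dy": 1,"dz": -75,"rx": 0,"ry": 0,"rz": 0},{"dx": -1,"dy": 1,"dz": -90,"rx": 0,"ry": 0,"rz": 0},{"dx": -1,"dy": 1,"dz": -95,"rx": 0,"ry": 0,"rz": 0}])

```text
clock: 15.48
tcp_pos: [0.5223, 0.0133, 0.0858]
orientation: [3.13, -0.261, -0.007]
contact_force: [-0.8, -0.2, 1.2]
grip_width: 0.0001
gripper_force: 0.0
```

Call:
send_rows(deltas=[{"dx": 0,"dy": 0,"dz": -1,"rx": 0,"ry": 0,"rz": 0},{"dx": 0,"dy": 0,"dz": -2,"rx": 0,"ry": 0,"rz": 0},{"dx": 0,"dy": 0,"dz": -3,"rx": 0,"ry": 0,"rz": 0},{"dx": 0,"dy": 0,"dz": -4,"rx": 0,"ry": 0,"rz": 0},{"dx": 0,"dy": 0,"dz": -5,"rx": 0,"ry": 0,"rz": 0}])

```text
clock: 15.9
tcp_pos: [0.524, 0.0137, 0.0845]
orientation: [-3.13, 0.26, -0.003]
contact_force: [-0.3, 0.8, -0.1]
grip_width: 0.0001
gripper_force: 0.0
```

Call:
send_rows(deltas=[{"dx": 0,"dy": 0,"dz": -1,"rx": 0,"ry": 0,"rz": 0},{"dx": 0,"dy": 0,"dz": -2,"rx": 0,"ry": 0,"rz": 0},{"dx": 0,"dy": 0,"dz": -3,"rx": 0,"ry": 0,"rz": 0},{"dx": 0,"dy": 0,"dz": -4,"rx": 0,"ry": 0,"rz": 0},{"dx": 0,"dy": 0,"dz": -5,"rx": 0,"ry": 0,"rz": 0}])

```text
clock: 16.32
tcp_pos: [0.5236, 0.0137, 0.079]
orientation: [-3.131, 0.26, -0.001]
contact_force: [-1.3, -0.7, 6.3]
grip_width: 0.0001
gripper_force: 2.6
```

Call:
send_rows(deltas=[{"dx": 0,"dy": 0,"dz": -1,"rx": 0,"ry": 0,"rz": 0},{"dx": 0,"dy": 0,"dz": -2,"rx": 0,"ry": 0,"rz": 0},{"dx": 0,"dy": 0,"dz": -3,"rx": 0,"ry": 0,"rz": 0},{"dx": 0,"dy": 0,"dz": -4,"rx": 0,"ry": 0,"rz": 0},{"dx": 0,"dy": 0,"dz": -5,"rx": 0,"ry": 0,"rz": 0}])

```text
clock: 16.73
tcp_pos: [0.5236, 0.0136, 0.0742]
orientation: [-3.131, 0.26, -0.001]
contact_force: [-2.1, -0.4, 9.0]
grip_width: -0.0
gripper_force: 4.3
```

Call:
send_rows(deltas=[{"dx": 0,"dy": 0,"dz": -1,"rx": 0,"ry": 0,"rz": 0},{"dx": 0,"dy": 0,"dz": -2,"rx": 0,"ry": 0,"rz": 0},{"dx": 0,"dy": 0,"dz": -2.5,"rx": 0,"ry": 0,"rz": 0},{"dx": 0,"dy": 0,"dz": -3,"rx": 0,"ry": 0,"rz": 0},{"dx": 0,"dy": 0,"dz": -3,"rx": 0,"ry": 0,"rz": 0}])

```text
clock: 17.15
tcp_pos: [0.5237, 0.0137, 0.0724]
orientation: [3.131, -0.26, 0.001]
contact_force: [-6.4, -0.8, 19.5]
grip_width: 0.0
gripper_force: 10.2
```

```bash
python3 s.py
```

```text
t 17.15 tcp [523.7  13.7  72.4] z [ 0.001 -0.    -1.   ] yaz -99.51 q [-0.03  0.43 -0.14  2.03  0.09  0.68 -1.97] F [-6.4 -0.8 19.5] M [-0.11  1.31 -0.02] w 0.0 10.187443220056593
```

Call:
send_rows(deltas=[{"dx": 0,"dy": 0,"dz": -0.5,"rx": 0,"ry": 0,"rz": 0},{"dx": 0,"dy": 0,"dz": -0.5,"rx": 0,"ry": 0,"rz": 0},{"dx": 0,"dy": 0,"dz": -0.5,"rx": 0,"ry": 0,"rz": 0}])

```text
clock: 17.4
tcp_pos: [0.5237, 0.0137, 0.0723]
orientation: [3.131, -0.261, 0.001]
contact_force: [-7.1, -1.3, 25.2]
grip_width: -0.0002
gripper_force: 12.6
```

```bash
cp wrist.pkl wrist_before.pkl; python3 w.py w14; python3 - <<'E'
from h import *
import ms
for n in('wrist_before','wrist'):
    f=pickle.load(open(n+'.pkl','rb')); v,u=np.mgrid[0:480:3,0:640:3]; D=bydepth(f,np.c_[u.ravel(),v.ravel()])*1000
    e=np.array([.986,-.1668]); N=np.array([.1668,.986]); q=D[:,:2]-[590,2.3]
    k=(abs(q@e)<50)&(abs(q@N)>30)&(abs(q@N)<65); print(n,'cover z',np.median(D[k,2]).round(2),k.sum())
ms.meas('wrist',[ms.ITEMS[0],('red',(0,130,70),(8,255,255),.113)])
E
python3 -c "
from bench import r
from h import *
grab(r,'top')
import ms; ms.meas('top',[ms.ITEMS[0],('red',(0,130,70),(8,255,255),.113)])"
```

```text
t 17.4 tcp [523.7  13.7  72.3] z [ 0.001 -0.    -1.   ] yaz -99.51 q [-0.03  0.43 -0.14  2.03  0.09  0.68 -1.97] F [-7.1 -1.3 25.2] M [-0.14  1.65 -0.01] w -0.0002 12.587052066810429
wrist_before cover z 90.86 1543
wrist cover z 80.79 4415
top yellow 127 rect [ 569.4 -144.7] [27.4 21.2] 77.2 axis 77.5 zoff -1.7
top red 119 rect [590.6   2.7] [ 9.9 39.1] 80.8 axis 171.0 zoff -1.4Traceback (most recent call last):
  File "<stdin>", line 7, in <module>
  File "ms.py", line 7, in meas
    D=bydepth(f,np.c_[u,v]); P=onplane(f,np.c_[u,v],z)
  File "h.py", line 19, in bydepth
    return np.array(f['xyz'])+(ray(f,uv)*zz[:,None])@Rot(f['orientation']).T
                               ~~~^^^^^^
  File "h.py", line 12, in ray
    p=cv2.undistortPoints(np.array(uv,float).reshape(-1,1,2),K(f),np.array(f['distortion'],float)).reshape(-1,2)
      ~~~~~~~~~~~~~~~~~~~^^^^^^^^^^^^^^^^^^^^^^^^^^^^^^^^^^^^^^^^^^^^^^^^^^^^^^^^^^^^^^^^^^^^^^^^^
cv2.error: OpenCV(4.12.0) /io/opencv/modules/calib3d/src/undistort.dispatch.cpp:347: error: (-215:Assertion failed) CV_IS_MAT(_src) && CV_IS_MAT(_dst) && (_src->rows == 1 || _src->cols == 1) && (_dst->rows == 1 || _dst->cols == 1) && _src->cols + _src->rows - 1 == _dst->rows + _dst->cols - 1 && (CV_MAT_TYPE(_src->type) == CV_32FC2 || CV_MAT_TYPE(_src->type) == CV_64FC2) && (CV_MAT_TYPE(_dst->type) == CV_32FC2 || CV_MAT_TYPE(_dst->type) == CV_64FC2) in function 'cvUndistortPointsInternal'
```

The cover went from 90.9 to 80.8 mm, the full 10 mm, and is held with 25 N. The slider and fastener are unchanged, so I'm handing in.

```bash
python3 -c "
from bench import r
print(r.hand_in())"
```

```text
the job is handed in; nothing more can be done
None
```

The job is handed in: the grip's line is within about 0.4 mm of the green tab, the fastener is within about 0.6° of the marks, and the fingers are holding the cover fully home (10 mm down) at about 25 N. I did not touch the spanner, disc, tin or offcut.

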